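Put the tyre gauge away in the push-latch tin drawer

TASK

Push the front of the tin chest's drawer inward until it comes up against its stop, and let it spring out; lay the steel tyre gauge flat on the drawer's floor without dropping it in; then push the drawer in to its stop again so that it stays latched shut when you let go. Feel for the stop and never press on the drawer with more than 20 newtons: the tin dents. Leave the other things on the table and on the chest where they are.

Things in the scene. Friction and masses are not known exactly. Their poses are not given: they have to be found in the camera images.
- drawer (a joint): Slide of the tin chest's drawer, m: 0 = latched shut, +0.085 = sprung fully out, negative = pushed in past latched. Push the front in to the stop and back off: from latched it springs out to its end in 1 to 2 s (following a finger that backs off); from open it latches, returning to 0. The spring pushes back with about 3 N when open, 5 N when shut, plus 3 N at 100 mm/s.
- chest: Fixed low tin chest, 200 deep x 190 wide x 72 mm high; origin under its centre, x inward. Hidden latch: past latched the drawer goes in 7 to 18 mm (differs each time, within 2 mm the same for opening and latching) to a stiff rubber stop (8 N/mm). The latch works only in the last 1 to 3 mm before the stop; a push of 10 to 12 N means the stop is reached. Over 20 N dents.
- drawer_front (a point): Centre of the drawer front's outer face, a plain tin plate 176 mm wide, 58 high (6 to 64 mm above the table), 6 thick, no handle. +x points inward (push this way, level), y along the front, z up. Moves with the drawer. Latched, the plate's inner face is 24 mm clear of the carcass, so a finger pushing the plate does not meet the carcass.
- drawer_floor (a point): Point on the drawer floor's upper surface (12 mm above the table), on its centre line, 60 mm inward of drawer_front; same axes, moves with it. Sprung out, the drawer is open from above from 54 mm in front of it (-x) to 55 mm behind it (+x), where the 72 mm high carcass begins, and 75 mm to either side (y); side walls reach 44 mm, the front plate 64 mm above the table.
- gauge_mid (a point): Centre (half-way up, 6 mm above its underside) of the steel tyre gauge: a loose bar lying flat on the table, 65 mm long (x from -32 to +33 mm), 18 wide (y), 12 high, stepping down to 8 and 5 mm at its +x end (x over 12 mm); 85 g. x along its length, z up. Grasp it across its width at the centre.
- car_body: Bystander: faded white resin slot car body, 118 x 50 x 31 mm; origin under its centre, x along its length.
- pad_holder: Bystander: black rubber brush pad holder, a channel 50 x 34 x 22 mm; origin under its centre.
- bumper: Bystander: bent chrome bumper bar, 10 mm thick, 145 mm long along its y, lying on the table; origin under its middle.
- tyre: Bystander: black rubber tyre on a steel hub, 38 mm across, 16 mm high, lying on the rear of the chest's top; origin under its centre.
- oil_jar: Bystander: amber jar, 48 mm across, 75 mm high; origin under its centre.
- driver: Bystander: screwdriver lying on the table, 150 mm long along its x.
Things that resemble listed ones, but are neither listed nor needed, are in the scene too. What is shaped like the part that bears gauge_mid but purple is not meant.

How it is judged:
By the outcome, as a careful person would: the job done as asked, in the order asked, and still so for the second after the job is handed in, with the robot touching nothing.
It also fails if it takes over 72 s, if anything falls off the work surface, if the arm or the gripper's body presses on something with over 40 N, if the wrist force passes 120 N, or if a joint passes its speed limit or range.

ROBOT

A 7-joint arm with a two-finger parallel gripper is mounted at the origin on the work surface. World frame = base frame: x ahead of the robot, y to its left, z up, the work surface at z = 0. Lengths are in mm, angles in rad, forces in N, time in s.
With the tool pointing down it reaches from about 400 to 875 mm from the base axis. Payload 4.4 kg.
Tool frame: the origin (TCP) lies midway between the tips of the shut fingers; the grasp point (between the pads) lies 19 mm behind it (ctrl.grip_point_offset is the distance from the TCP to the grasp point, in mm); z points along the fingers, y is the direction in which the jaws open and shut (so a half turn about z gives the same grasp; the last joint's range is limited). The gripper opens to 85 mm and grips with 20 to 120 N. Pads are 22 mm wide; open, the fingers measure 114 mm over their backs; the gripper's body (76 mm by 85 mm) begins 54 mm behind the grasp point. The pads swing forward as they close: fully open they stand 13 mm farther back than shut.
Start: joints at [1.059, 0.628, 0.038, 1.517, -0.027, 0.996, -0.02], TCP at [280.295, -586.475, 231.313] pointing down, gripper open.
Joint ranges: [-3.06, 3.06], [-0.37, 2.12], [-1.25, 1.32], [0.18, 2.47], [-1.1, 4.24], [0.23, 1.98], [-2.94, 2.94]. Speed limits (rad/s): [2.57, 2.57, 3.14, 3.14, 3.14, 3.14, 3.14].

INTERFACE

Orientations are given as [roll, pitch, yaw] about the fixed x, y, z axes, in that order (R = Rz(yaw) Ry(pitch) Rx(roll)).
In Python, from cell import ctrl, imaging, models gives the robot as it stands. The module is installed in compiled form; this text tells all that it offers.
- The arm moves only by the tool drive_tool, never from a script. Its argument "deltas" is text: rows parted by semicolons, each of 5 numbers parted by spaces: the shift along the tool's x, y, z in m, then the turn about the tool's z in degrees, then the finger opening in m, from 0 to 0.0854. A call has 1 to 12 rows; each row is the pose to reach, as a shift and turn from the pose commanded when the call began, along the tool's axes at that moment; what a row does not reach only later rows make up. A row lasts 1/8 s, in which the tool goes at most 62.5 mm and 10.7 degrees, less where a joint would pass 70% of its speed; a pose out of reach is approached as far as the arm can. A call with a gripper value outside its range is refused whole. The fingers move at their own pace and stop on an object; the grip force is fixed at half the most. Time passes only in rows, so rows that repeat a pose let the fingers close. It gives the time, the measured TCP pose, the force and the opening at its end, in the units of the state.
- ctrl.read_state(): the state, without advancing time (a new reading comes with each control period).
- imaging.get_image(name): name is "side" or "top" or "wrist"; returns a dict with "color" (480x640x3 uint8, red, green, blue), "range_z" (480x640 float32, mm along the optical axis (not along the pixel's ray), 0 where there is no reading), "vfov" (degrees; the focal length in pixels is half the picture's height over the tangent of half this angle, whatever the lens; pixels are square), "cx", "cy" (the principal point, pixels), "extrinsics" (4x4, takes a point from camera to world coordinates). Camera axes: x right, y down, z forward; pixel columns grow to the right and rows downward; lengths in mm; the calibration is good to about 2 mm. A picture is of the moment at which its call begins.
- ctrl.finish_job(): hands the job in, once; it reports no verdict.
Trained networks look in a picture, given as the dict that the camera call returned (one of the last four; its "shot" number tells which), for a name from the list of things; names that differ only in an ending like _2 or _b are one class to them, and where a whole thing is asked for, a point or a joint stands for the part that bears it (a point fixed in the world has none). Each returns a list of dicts, best first, with "score" (0 to 1); they miss things now and then, are a little off and sometimes report something else, mostly with a low value. They report only what shows in the picture. A call takes as long as a camera call. They do not tell look-alikes from the thing itself.
- models.spot_in(picture, thing): "point" ([column, row] in pixels, amid what is visible of it).
- models.landmark_of(picture, thing): "point" ([column, row] in pixels: a listed point, or the origin of a listed thing).
The state is a dict: "clock": time; "qpos": joint angles; "qd": joint speeds; "tau": joint torques, N m; "eef_pos": TCP position; "tool_rot": TCP orientation; "force": force on the tool from outside, world axes, zero at the start; "torque": the same for the moment, N m; "width": finger opening in mm.
Only numpy, scipy, OpenCV 4.12 (cv2) and the standard library are available. Lean on these libraries where they do the work, as an engineer would, in place of code of your own. Each camera call takes 0.05 s, during which the arm holds its last target.

## Working session

There is one attempt and no reset: what is moved stays moved. The work goes in short steps, Python scripts to look and compute and a tool call to move; the robot and the scene stay as the last step left them, time stands still between calls to the robot, and variables do not carry over. Pictures are saved under pics/ and viewed, and the job is handed in when it is done.

Besides the shell and the picture viewer there is one more tool, called as a command line: name --argument value ..., lists and objects as JSON in quotes. drive_tool: Moves the arm, as the interface text tells. Its arguments: {"type":"object","properties":{"deltas":{"type":"string"}},"required":["deltas"]}

```bash
mkdir -p pics
cat > h.py <<'E'
import numpy as np, cv2
from cell import ctrl, imaging, models
def shot(name, fn=None):
    p=imaging.get_image(name)
    if fn: cv2.imwrite('pics/'+fn+'.png', p['color'][:,:,::-1])
    return p
def f(p): return 240/np.tan(np.radians(p['vfov'])/2)
def px(p,c,r,z=None,win=2):
    """world of pixel; by depth, or on plane z"""
    F=f(p); d=np.array([(c-p['cx'])/F,(r-p['cy'])/F,1]); E=np.array(p['extrinsics'])
    if z is None:
        w=p['range_z'][int(r)-win:int(r)+win+1,int(c)-win:int(c)+win+1]; w=w[w>0]
        t=np.median(w)
    else:
        dw=E[:3,:3]@d; t=(z-E[2,3])/dw[2]
    return E[:3,:3]@(d*t)+E[:3,3]
def cloud(p):
    F=f(p); E=np.array(p['extrinsics']); v,u=np.mgrid[:480,:640]; z=p['range_z']
    P=np.stack([(u-p['cx'])/F*z,(v-p['cy'])/F*z,z],-1)
    W=P@E[:3,:3].T+E[:3,3]; W[z<=0]=np.nan
    return W
E
python3 - <<'E'
from h import *
np.set_printoptions(precision=1,suppress=True)
for n in ['side','top']:
    p=shot(n,n+'0')
    print(n,p['vfov'],np.array(p['extrinsics'])[:3,3])
    for t in ['drawer','chest','drawer_front','drawer_floor','gauge_mid','car_body','pad_holder','bumper','tyre','oil_jar','driver']:
        for m in models.landmark_of(p,t)[:3]:
            try: print(t,m['score'],m['point'],px(p,*m['point']))
            except Exception as e: print(t,m,e)
s=ctrl.read_state(); print(s)
E
```

```text
side 57.89406916076373 [ 510.5 -602.9  745.9]Traceback (most recent call last):
  File "<stdin>", line 7, in <module>
ValueError: it knows: bumper, car_body, chest, drawer_floor, drawer_front, driver, gauge_mid, oil_jar, pad_holder, tyre
```

Run:
```python
from h import *
np.set_printoptions(precision=1,suppress=True)
for n in ['side','top']:
    p=shot(n,n+'0')
    print(n,p['vfov'],np.array(p['extrinsics'])[:3])
    for t in ['chest','drawer_front','drawer_floor','gauge_mid','car_body','pad_holder','bumper','tyre','oil_jar','driver']:
        for m in models.landmark_of(p,t)[:3]:
            try: print(t,m['score'],m['point'],px(p,*m['point']))
            except Exception as e: print(t,m,e)
s=ctrl.read_state(); print(s)
```

```text
side 57.89406916076373 [[   1.    -0.1    0.1  510.5]
 [  -0.1   -0.7    0.7 -602.9]
 [   0.    -0.7   -0.7  745.9]]
chest 0.94 [346.8, 206.3] [666.5 131.3  71.2]
chest 0.36 [428.4, 338.5] [ 774.7 -193.5    7.1]
drawer_front 0.9 [301.3, 198.5] [565.6 185.1  59.3]
drawer_floor 0.8 [321.7, 203.0] [610.4 150.2  70.9]
gauge_mid 0.91 [334.9, 449.1] [ 565.  -372.8   11.7]
gauge_mid 0.8 [272.6, 444.9] [ 466.3 -353.6   10.6]
car_body 0.62 [361.3, 388.1] [ 623.3 -286.1   30.3]
pad_holder 0.65 [292.0, 346.5] [ 511.6 -186.    20.6]
pad_holder 0.39 [272.7, 448.7] [ 466.1 -359.     9.4]
bumper 0.7 [425.4, 338.5] [ 771.4 -189.     0.1]
tyre 0.56 [353.7, 186.2] [692.1 187.3  82.7]
oil_jar 0.91 [311.0, 151.9] [615.7 431.   17.6]
oil_jar 0.52 [238.7, 167.5] [410.3 384.7  15.9]
driver 0.59 [239.2, 168.9] [411.3 381.7  13.2]
driver 0.17 [291.6, 348.4] [ 510.6 -189.    19.1]
top 47.17206461554236 [[  -0.    -1.     0.1  469.3]
 [  -1.     0.    -0.    29.9]
 [   0.    -0.1   -1.  1435. ]]
chest 0.94 [248.5, 192.9] [678.7 205.3  87.9]
drawer_front 0.8 [250.3, 242.2] [560.4 208.7  32. ]
drawer_floor 0.96 
[... 207 characters left out ...]
 [434.4, 215.3] [ 622.3 -264.9   30.6]
car_body 0.49 [248.3, 194.7] [674.5 206.1  86.3]
pad_holder 0.72 [396.2, 260.2] [ 509.  -166.3    8.4]
bumper 0.5 [404.0, 156.3] [ 783.7 -195.1    2.4]
tyre 0.6 [247.8, 187.8] [691.4 207.   88.2]
oil_jar 0.56 [157.2, 221.6] [613.2 435.3  67.3]
driver 0.79 [178.7, 305.9] [401.7 392.2  23.6]
{'clock': 1.15, 'qpos': array([ 1.1,  0.6,  0. ,  1.5, -0. ,  1. , -0. ]), 'qd': array([ 0., -0., -0.,  0., -0.,  0.,  0.]), 'tau': array([ -0. , -56.3,   1.2, -19.4,   0. ,   0. ,  -0. ]), 'eef_pos': array([ 280.3, -586.5,  231.3]), 'tool_rot': array([ 3.1, -0. ,  0.4]), 'force': array([ 0.4, -0.5,  1.2]), 'torque': array([-0.,  0.,  0.]), 'width': 85.29321938933614}
```

View pics/side0.png

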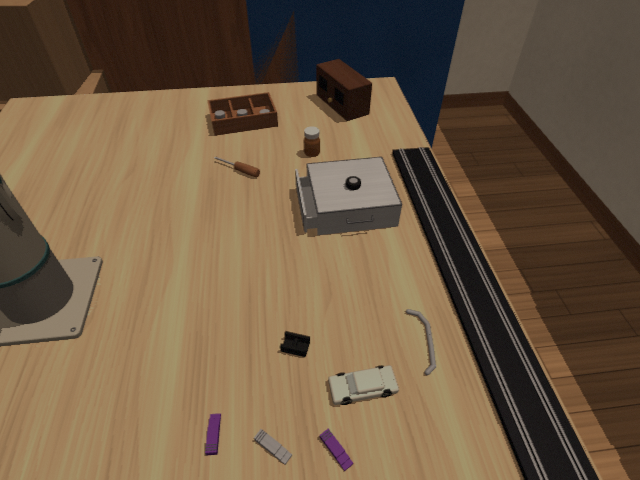

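View pics/top0.png

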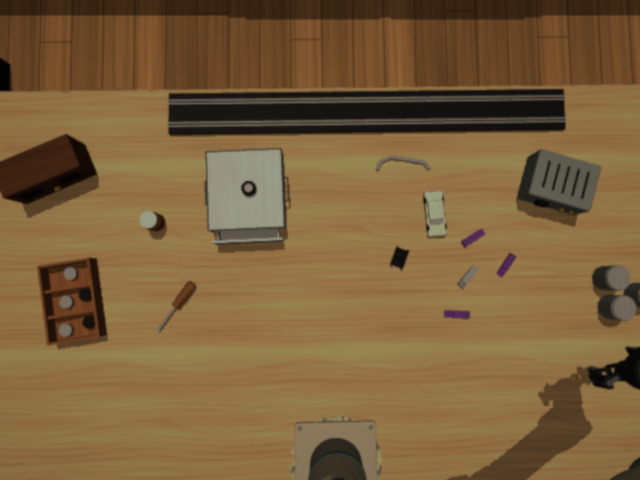

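Run:
```python
from h import *
np.set_printoptions(precision=1,suppress=True)
for n in ['top','side']:
    p=shot(n); W=cloud(p); x,y,z=W[...,0],W[...,1],W[...,2]
    m=(x>530)&(x<830)&(y>50)&(y<340)&(z>50)&(z<80)
    pts=W[m]; r=cv2.minAreaRect(pts[:,:2].astype(np.float32)); print(n,'chest top',r,np.median(pts[:,2]))
    top=W[m&(z>66)]; r=cv2.minAreaRect(top[:,:2].astype(np.float32)); print('lid',r,np.median(top[:,2]))
    m=(x>430)&(x<510)&(y>-400)&(y<-310)&(z>4)&(z<20)
    pts=W[m]; 
    r=cv2.minAreaRect(pts[:,:2].astype(np.float32)); print('gauge',r,np.median(pts[:,2]),len(pts), pts[:,:2].mean(0))
    c=pts[:,:2]-pts[:,:2].mean(0); u,s,vt=np.linalg.svd(c,full_matrices=False); print(np.degrees(np.arctan2(vt[0,1],vt[0,0])))
    a=c@vt[0]
    for k in np.arange(-35,36,7): 
        q=(a>=k)&(a<k+7); print(k, np.median(pts[q,2]) if q.any() else None)
    np.save(n+'.npy',W)
    s=4; crop=p['color'][130:260,190:300] if n=='top' else p['color'][140:250,280:410]
    crop=cv2.resize(crop,None,fx=5,fy=5,interpolation=cv2.INTER_CUBIC); cv2.imwrite(f'pics/{n}crop.png',crop[:,:,::-1])
```

```text
top chest top ((676.134765625, 215.41229248046875), (233.03646850585938, 209.89590454101562), 1.8133690357208252) 72.47886849647182
lid ((676.105224609375, 216.3447723388672), (233.03646850585938, 192.8726348876953), 1.8133690357208252) 72.6394078736887
gauge ((470.1583251953125, -355.30694580078125), (89.31583404541016, 77.94507598876953), 89.0284194946289) 8.022980569107403 291 [ 466. -354.]
-51.6057175718503
-35 11.752879958019662
-28 9.555489722912625
-21 10.714233670501471
-14 12.02484078420116
-7 8.685015736290438
0 11.36023797988014
7 9.072010936798733
14 5.820592992256934
21 6.049844071831558
28 4.740687186772675
35 4.619244616648302
side chest top ((677.179931640625, 213.2718505859375), (232.67942810058594, 198.09068298339844), 1.503367304801941) 70.95879259024525
lid ((679.1084594726562, 215.06259155273438), (228.74993896484375, 194.60279846191406), 1.5169175863265991) 71.18537565867825
gauge ((465.31939697265625, -353.75860595703125), (46.785728454589844, 62.23141860961914), 17.17391586303711) 10.585546660183581 492 [ 464.3 -353.5]
-42.763034674701785
-35 11.143970295578015
-28 11.352985289991636
-21 11.340991301597
-14 11.591407422168004
-7 11.45146876024205
0 11.808171760615153
7 10.510656968238436
14 7.37813966256482
21 6.324668264712045
28 4.819102059688134
35 None
```

Run:
```python
import cv2,numpy as np
a=cv2.imread('pics/topcrop.png');b=cv2.imread('pics/sidecrop.png');print(a.shape,b.shape)
h=max(a.shape[0],b.shape[0]);o=np.zeros((h,a.shape[1]+b.shape[1],3),np.uint8);o[:a.shape[0],:a.shape[1]]=a;o[:b.shape[0],a.shape[1]:]=b
cv2.imwrite('pics/both.png',cv2.resize(o,None,fx=.65,fy=.65))
```

```text
(650, 550, 3) (550, 650, 3)
```

View pics/both.png

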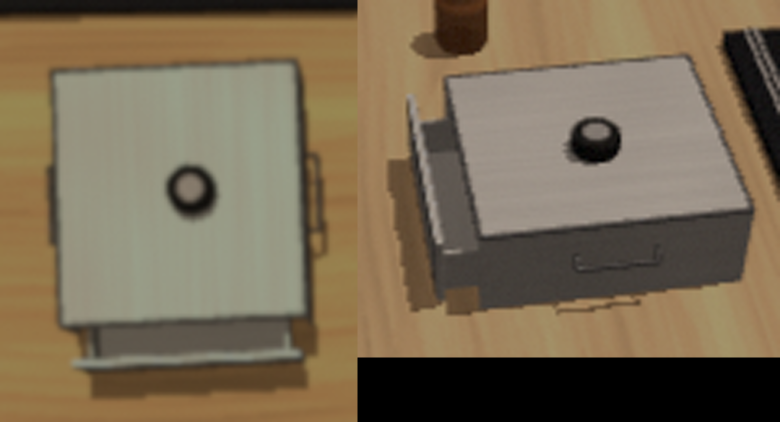

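```bash
cat >> h.py <<'E'
def plan(target, yaw=None, s=None):
    """total tool-axes shift (m) and turn (deg)"""
    s=s or ctrl.read_state(); r,p_,y=s['tool_rot']
    from scipy.spatial.transform import Rotation as R
    M=R.from_euler('xyz',s['tool_rot']).as_matrix()
    d=M.T@(np.array(target)-s['eef_pos'])/1000
    t=0 if yaw is None else -np.degrees((yaw-y+np.pi/2)%np.pi-np.pi/2)
    print('clock',round(s['clock'],2),'pos',s['eef_pos'].round(1),'rot',np.round(s['tool_rot'],4),'F',s['force'].round(2),'w',round(s['width'],1))
    print('shift',d.round(4),'turn',round(t,2))
E
python3 - <<'E'
from h import *
plan([500,209,231],np.radians(1.6))
W=np.load('side.npy'); 
# front plate rim
for n in['top','side']:
    W=np.load(n+'.npy');x,y,z=[W[...,i] for i in range(3)]
    m=(x>540)&(x<585)&(y>100)&(y<330)&(z>54)&(z<70)
    P=W[m]; print(n,len(P),P.min(0),P.max(0))
    for a in range(110,320,20):
        q=(P[:,1]>=a)&(P[:,1]<a+20)
        if q.any(): print(a,P[q,0].min().round(1),np.median(P[q,0]).round(1),np.median(P[q,2]).round(1))
E
```

```text
clock 1.25 pos [ 280.3 -586.5  231.3] rot [ 3.1416 -0.      0.4458] F [-0.62 -0.    1.09] w 85.4
shift [ 5.412e-01 -6.230e-01  3.000e-04] turn 23.94
top 191 [557.30457    125.64538527  56.24909337] [568.24753241 300.54202236  69.6426877 ]
110 562.8 565.2 62.3
130 562.6 565.0 64.9
150 562.8 565.6 64.9
170 560.9 563.3 64.2
190 561.0 563.8 65.2
210 561.2 563.9 64.5
230 559.3 561.8 63.8
250 559.3 562.1 64.4
270 557.3 561.2 64.2
290 557.8 560.4 62.6
side 141 [558.92501438 119.79630958  54.12421327] [569.58329438 297.44101643  66.79276531]
110 563.9 566.1 60.2
130 563.2 566.0 63.0
150 562.4 565.5 62.7
170 562.2 564.8 62.2
190 561.3 564.2 63.1
210 560.8 563.7 63.1
230 560.4 563.2 63.4
250 559.6 562.5 61.9
270 558.9 561.3 62.6
290 559.8 562.2 62.2
```

drive_tool --deltas "0.034 -0.039 0 1.5 0; 0.068 -0.078 0 3 0; 0.101 -0.117 0 4.5 0; 0.135 -0.156 0 6 0; 0.169 -0.195 0 7.5 0; 0.203 -0.234 0 9 0; 0.237 -0.273 0 10.5 0; 0.27 -0.311 0 12 0; 0.304 -0.35 0 13.5 0; 0.338 -0.389 0 15 0; 0.372 -0.428 0 16.5 0; 0.406 -0.467 0 18 0"

```text
clock: 2.75
eef_pos: [445.8, 11.6, 231.7]
tool_rot: [3.141, -0.001, 0.131]
force: [1.2, -0.2, -0.2]
width: 0.1
```

Run:
```python
from h import *
plan([520,211,35],np.radians(1.6))
```

```text
clock 2.75 pos [445.8  11.6 231.7] rot [ 3.1414e+00 -1.1000e-03  1.3060e-01] F [ 1.22 -0.18 -0.22] w 0.1
shift [ 0.0993 -0.1881  0.1967] turn 5.88
```

drive_tool --deltas "0.025 -0.047 0 1.5 0; 0.05 -0.094 0.02 3 0; 0.075 -0.141 0.06 4.5 0; 0.099 -0.188 0.11 5.9 0; 0.099 -0.188 0.16 5.9 0; 0.099 -0.188 0.197 5.9 0; 0.099 -0.188 0.197 5.9 0; 0.099 -0.188 0.197 5.9 0"

```text
clock: 3.75
eef_pos: [519.8, 209.4, 35.6]
tool_rot: [-3.141, -0.002, 0.028]
force: [0.6, 0.2, 0.0]
width: -0.0
```

Run:
```python
from h import *
plan([545,211.7,35],np.radians(1.6))
shot('side','side1');
```

```text
clock 3.75 pos [519.8 209.4  35.6] rot [-3.141e+00 -2.000e-03  2.810e-02] F [0.56 0.22 0.01] w -0.0
shift [ 0.0252 -0.0016  0.0007] turn 0.01
```

View pics/side1.png

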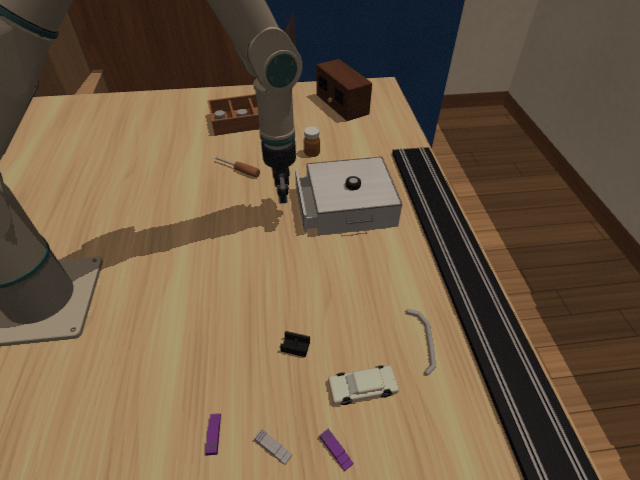

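drive_tool --deltas "0.012 -0.001 0 0 0; 0.024 -0.001 0 0 0; 0.026 -0.001 0 0 0; 0.028 -0.001 0 0 0; 0.03 -0.001 0 0 0; 0.031 -0.001 0 0 0; 0.032 -0.001 0 0 0"

```text
clock: 4.68
eef_pos: [550.3, 211.2, 34.2]
tool_rot: [3.141, 0.001, 0.029]
force: [-1.9, -0.6, 1.1]
width: -0.2
```

drive_tool --deltas "0.001 0 0 0 0; 0.002 0 0 0 0; 0.003 0 0 0 0; 0.004 0 0 0 0"

```text
clock: 5.18
eef_pos: [552.7, 211.3, 34.2]
tool_rot: [3.141, 0.004, 0.029]
force: [-6.0, -0.1, 5.2]
width: 0.4
```

drive_tool --deltas "0.001 0 0 0 0; 0.002 0 0 0 0; 0.003 0 0 0 0"

```text
clock: 5.55
eef_pos: [555.4, 211.3, 34.1]
tool_rot: [3.141, 0.004, 0.029]
force: [-6.1, -0.5, 5.1]
width: -0.2
```

drive_tool --deltas "0.001 0 0 0 0; 0.002 0 0 0 0"

```text
clock: 5.8
eef_pos: [557.3, 211.4, 34.1]
tool_rot: [3.141, 0.005, 0.029]
force: [-6.9, -0.2, 4.5]
width: -0.1
```

drive_tool --deltas "0.001 0 0 0 0; 0.001 0 0 0 0"

```text
clock: 6.05
eef_pos: [558.5, 211.5, 34.1]
tool_rot: [3.141, 0.004, 0.029]
force: [-5.5, -0.1, 3.8]
width: -0.0
```

drive_tool --deltas "0.001 0 0 0 0; 0.001 0 0 0 0"

```text
clock: 6.3
eef_pos: [559.4, 211.5, 34.1]
tool_rot: [3.141, 0.004, 0.029]
force: [-5.5, 0.2, 3.5]
width: 0.1
```

drive_tool --deltas "0.001 0 0 0 0; 0.001 0 0 0 0"

```text
clock: 6.55
eef_pos: [559.9, 211.5, 34.1]
tool_rot: [3.141, 0.005, 0.029]
force: [-7.3, -0.6, 4.8]
width: -0.1
```

drive_tool --deltas "0.001 0 0 0 0; 0.001 0 0 0 0"

```text
clock: 6.8
eef_pos: [560.2, 211.5, 34.0]
tool_rot: [3.141, 0.007, 0.029]
force: [-8.1, -0.2, 6.5]
width: -0.3
```

drive_tool --deltas "0.001 0 0 0 0; 0.001 0 0 0 0"

```text
clock: 7.05
eef_pos: [560.4, 211.5, 33.9]
tool_rot: [3.14, 0.008, 0.03]
force: [-10.1, -0.7, 6.9]
width: 0.1
```

drive_tool --deltas "0.001 0 0 0 0; 0.001 0 0 0 0"

```text
clock: 7.3
eef_pos: [560.6, 211.5, 33.9]
tool_rot: [3.14, 0.009, 0.03]
force: [-11.3, -0.4, 8.6]
width: -0.1
```

drive_tool --deltas "-0.01 0 0 0 0; -0.02 0 0 0 0; -0.03 0 0 0 0; -0.04 0 0 0 0; -0.05 0 0 0 0; -0.06 0 0 0 0; -0.07 0 0 0 0; -0.08 0 0 0 0; -0.09 0 0 0 0; -0.1 0 0 0 0; -0.11 0 0 0 0; -0.125 0 0 0 0"

```text
clock: 8.8
eef_pos: [440.4, 208.1, 34.4]
tool_rot: [-3.141, -0.001, 0.028]
force: [-0.3, 0.9, -0.9]
width: 0.2
```

Run:
```python
from h import *
np.set_printoptions(precision=1,suppress=True)
plan([445,212,140])
p=shot('side','side2')
for t in ['drawer_front','drawer_floor']:
    for m in models.landmark_of(p,t)[:1]: print(t,m['score'],px(p,*m['point']),px(p,*m['point'],z=35 if 'front' in t else 12))
```

```text
clock 8.8 pos [440.4 208.1  34.4] rot [-3.1 -0.   0. ] F [-0.3  0.9 -0.9] w 0.2
shift [ 0.  -0.  -0.1] turn 0
drawer_front 0.79 [487.4 227.8   9.9] [488.1 199.5  35. ]
drawer_floor 0.78 [537.7 226.1  10.4] [537.7 224.3  12. ]
```

View pics/side2.png

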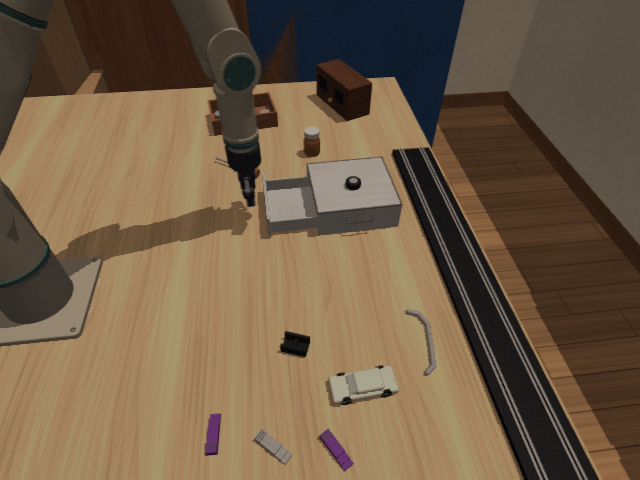

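drive_tool --deltas "0 0 -0.06 0 0; 0 0.01 -0.12 0 0.02; 0 0.05 -0.15 4 0.04; 0 0.1 -0.15 8 0.05; 0 0.15 -0.15 12 0.06; 0 0.2 -0.15 16 0.06; 0.005 0.25 -0.15 20 0.06; 0.005 0.3 -0.15 24 0.06; 0.005 0.35 -0.15 28 0.06; 0.008 0.4 -0.15 32 0.06; 0.009 0.45 -0.15 36 0.06; 0.01 0.5 -0.15 40 0.06"

```text
clock: 10.45
eef_pos: [465.4, -293.5, 184.5]
tool_rot: [-3.141, -0.001, -0.672]
force: [1.3, 0.7, -0.2]
width: 60.0
```

Run:
```python
from h import *
plan([467,-354,180],np.radians(-43))
```

```text
clock 10.45 pos [ 465.4 -293.5  184.5] rot [-3.1414e+00 -1.1000e-03 -6.7200e-01] F [ 1.27  0.72 -0.2 ] w 60.0
shift [0.0389 0.0463 0.0045] turn 4.5
```

drive_tool --deltas "0.02 0.024 0 4.5 0.06; 0.039 0.046 0.005 4.5 0.06; 0.039 0.046 0.005 4.5 0.06; 0.039 0.046 0.005 4.5 0.06"

```text
clock: 10.95
eef_pos: [467.1, -351.0, 179.1]
tool_rot: [-3.141, 0.001, -0.748]
force: [-0.5, 0.3, 0.5]
width: 60.2
```

Run:
```python
from h import *
np.set_printoptions(precision=1,suppress=True)
p=shot('wrist','wrist1')
print(p['vfov'],np.array(p['extrinsics']))
for m in models.landmark_of(p,'gauge_mid')[:3]: print(m,px(p,*m['point']))
W=cloud(p);x,y,z=[W[...,i] for i in range(3)]
m=(x>420)&(x<515)&(y>-405)&(y<-305)&(z>3.5)&(z<20)
cnt,lab,st,ce=cv2.connectedComponentsWithStats(m.astype(np.uint8))
for k in range(1,cnt):
    if st[k,4]<300: continue
    P=W[lab==k]; r=cv2.minAreaRect(P[:,:2].astype(np.float32)); print(st[k],r,np.median(P[:,2]))
    c=P[:,:2]-np.array(r[0]); u,s,vt=np.linalg.svd(c-c.mean(0),full_matrices=False);print(np.degrees(np.arctan2(vt[0,1],vt[0,0])))
    a=c@vt[0]
    for q in np.arange(-36,36,6):
        i=(a>=q)&(a<q+6)
        if i.any(): print(q,np.median(P[i,2]))
plan([467,-354,60])
```

```text
66.5370427799261 [[  -0.7   -0.7   -0.2  526.1]
 [  -0.7    0.6    0.2 -407.3]
 [  -0.     0.3   -0.9  320.1]
 [   0.     0.     0.     1. ]]
{'point': [396.3, 111.9], 'score': 0.91} [ 491.9 -454.    10.8]
{'point': [366.5, 312.1], 'score': 0.9} [ 371.8 -319.6   10.3]
{'point': [328.9, 221.6], 'score': 0.89} [ 461.8 -353.6   10.2]
[ 317  182   21   74 1351] ((463.5687561035156, -353.13909912109375), (17.868099212646484, 65.40003204345703), 46.90988540649414) 9.938304760558538
137.07517777219437
-36 3.834742187473239
-30 4.100182909890577
-24 6.240128694608245
-18 6.363720516166495
-12 10.077111224981593
-6 10.229254400946786
0 10.21063601679441
6 10.114763910914377
12 10.240880381155705
18 10.331427716822134
24 10.403472916762183
30 10.205759783726961
clock 11.05 pos [ 467.5 -350.4  179.4] rot [-3.1  0.  -0.7] F [-0.1  0.1  0.4] w 59.8
shift [0.  0.  0.1] turn 0
```

View pics/wrist1.png

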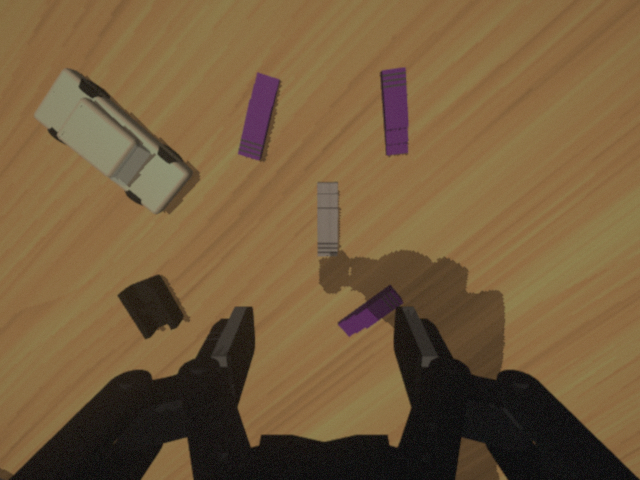

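Run:
```python
from h import *
plan([463.8,-353,3],np.radians(-43))
```

```text
clock 11.05 pos [ 467.5 -350.4  179.4] rot [-3.1408e+00  5.0000e-04 -7.4650e-01] F [-0.05  0.13  0.4 ] w 59.8
shift [-0.0009  0.0045  0.1764] turn 0.23
```

drive_tool --deltas "-0.001 0.004 0.04 0 0.045; -0.001 0.004 0.09 0 0.04; -0.001 0.004 0.13 0 0.04; -0.001 0.004 0.16 0 0.04; -0.001 0.004 0.168 0 0.04; -0.001 0.004 0.172 0 0.04; -0.001 0.004 0.176 0 0.04; -0.001 0.004 0.176 0 0.04"

```text
clock: 12.05
eef_pos: [464.1, -354.2, 4.1]
tool_rot: [-3.141, -0.001, -0.748]
force: [-0.2, 0.4, -0.0]
width: 39.9
```

Run:
```python
from h import *
plan([464,-353.2,3],np.radians(-43))
shot('wrist','wrist2')
```

```text
clock 12.05 pos [ 464.1 -354.2    4.1] rot [-3.1413e+00 -1.2000e-03 -7.4790e-01] F [-0.24  0.4  -0.04] w 39.9
shift [-0.0008 -0.0006  0.0011] turn 0.15
```

View pics/wrist2.png

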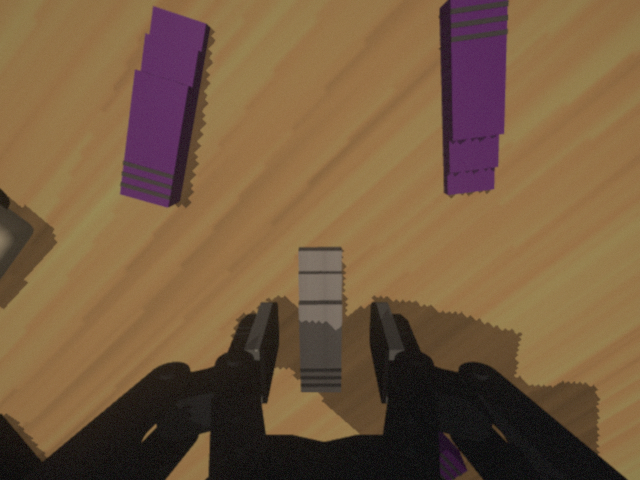

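drive_tool --deltas "-0.001 0 0.0015 0 0.04; -0.001 0 0.0015 0 0.03; -0.001 0 0.0015 0 0.02; -0.001 0 0.0015 0 0.008; -0.001 0 0.0015 0 0.008; -0.001 0 0.0015 0 0.008; -0.001 0 0.0015 0 0.008"

```text
clock: 12.98
eef_pos: [463.1, -353.3, 2.2]
tool_rot: [-3.141, -0.0, -0.748]
force: [0.1, 1.7, 5.8]
width: 15.8
```

drive_tool --deltas "0 0 -0.005 0 0.008; 0 0 -0.03 0 0.008; 0 0 -0.06 0 0.008; 0 0 -0.06 0 0.008"

```text
clock: 13.48
eef_pos: [464.1, -354.4, 63.7]
tool_rot: [-3.141, -0.004, -0.748]
force: [0.5, -0.3, -1.3]
width: 16.2
```

Run:
```python
from h import *
plan([464,-353.2,180])
shot('wrist','wrist3')
p=shot('side'); c=p['color'][300:480,180:420]; cv2.imwrite('pics/s3.png',cv2.resize(c,None,fx=3,fy=3)[:,:,::-1])
```

```text
clock 13.47 pos [ 464.1 -354.4   63.7] rot [-3.1414 -0.0042 -0.7481] F [ 0.48 -0.31 -1.28] w 16.2
shift [-0.0004 -0.0009 -0.1163] turn 0
```

View pics/wrist3.png

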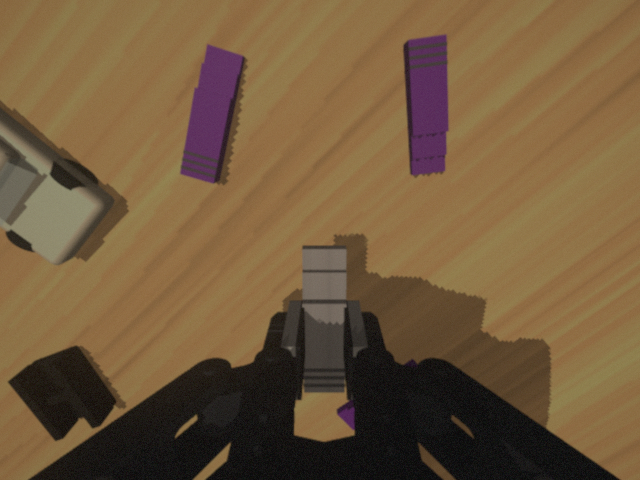

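View pics/s3.png

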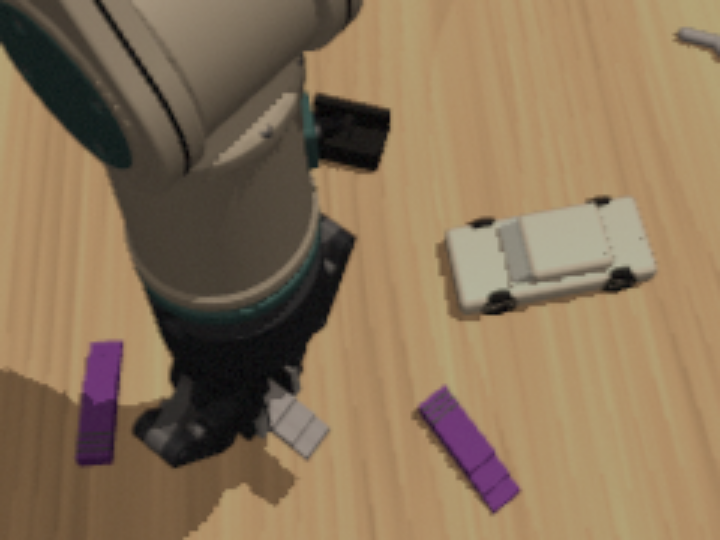

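drive_tool --deltas "0 0 -0.05 0 0.008; 0 0 -0.1 0 0.008; 0 0 -0.116 0 0.008; 0 0 -0.116 0 0.008"

```text
clock: 14.08
eef_pos: [462.9, -353.1, 177.5]
tool_rot: [-3.141, -0.0, -0.748]
force: [0.3, 0.5, -1.8]
width: 16.1
```

Run:
```python
from h import *
np.set_printoptions(precision=1,suppress=True)
plan([536,211.3,180],np.radians(1.6))
p=shot('wrist');E=np.array(p['extrinsics']); s=ctrl.read_state()
W=cloud(p); from scipy.spatial.transform import Rotation as R
M=R.from_euler('xyz',s['tool_rot']).as_matrix(); T=(W-s['eef_pos'])@M
m=(np.abs(T[...,1])<8)&(T[...,2]>-40)&(T[...,2]<20)&(np.abs(T[...,0])<60)
P=T[m]
for a in range(-50,50,4):
    q=(P[:,0]>=a)&(P[:,0]<a+4)
    if q.sum()>5: print(a,q.sum(),np.median(P[q,2]))
for n in['top','side']:
    p=shot(n);W=cloud(p);x,y,z=[W[...,i] for i in range(3)]
    m=(x>450)&(x<500)&(y>100)&(y<330)&(z>54)&(z<70)
    P=W[m]; print(n,len(P),P.min(0),P.max(0))
    for a in range(110,320,30):
        q=(P[:,1]>=a)&(P[:,1]<a+30)
        if q.any(): print(a,P[q,0].min().round(1),np.median(P[q,0]).round(1),np.median(P[q,2]).round(1))
    for q in models.landmark_of(p,'drawer_floor')[:1]: print(q,px(p,*q['point'],z=12))
```

```text
clock 14.07 pos [ 462.9 -353.1  177.5] rot [-3.1 -0.  -0.7] F [ 0.3  0.5 -1.8] w 16.1
shift [-0.3 -0.5 -0. ] turn -44.45
-34 99 -9.03760644740794
-30 269 -9.335041367218446
-26 282 -9.267705832123115
-22 277 -9.39117349237969
-18 280 -9.148600184708663
-14 303 -9.274318998041133
-10 350 -9.36054634806533
-6 374 -9.34471575999104
-2 378 -9.381761911343943
2 379 -9.390103953530737
6 401 -9.484884228421732
10 625 -8.68408039225994
14 334 -5.227859401893879
18 359 -5.229953159986415
22 459 -4.467878420227749
26 352 -2.233156238376739
30 457 -1.9784683579886064
top 187 [473.1 123.7  54.8] [483.4 298.3  69.6]
110 477.9 480.4 64.1
140 478.1 480.8 65.2
170 476.3 478.9 63.9
200 476.6 479.3 63.6
230 474.7 477.4 64.0
260 473.1 477.7 64.7
290 473.2 475.8 61.8
{'point': [248.1, 252.0], 'score': 0.96} [536.4 217.1  12. ]Traceback (most recent call last):
  File "<stdin>", line 15, in <module>
    return umr_minimum(a, axis, None, out, keepdims, initial, where)
ValueError: zero-size array to reduction operation minimum which has no identity
```

Run:
```python
from h import *
plan([535.5,211.3,180],np.radians(1.6))
```

```text
clock 14.28 pos [ 461.9 -352.4  175.7] rot [ 3.1411  0.0039 -0.748 ] F [-0.22 -0.58 -0.91] w 16.2
shift [-0.3294 -0.4633 -0.0032] turn -44.46
```

drive_tool --deltas "-0.015 -0.02 0 -2 0.008; -0.041 -0.058 0 -5 0.008; -0.069 -0.097 0 -9 0.008; -0.1 -0.14 0 -13 0.008; -0.132 -0.186 0 -17 0.008; -0.165 -0.232 0 -22 0.008; -0.198 -0.278 0 -27 0.008; -0.231 -0.325 0 -31 0.008; -0.262 -0.368 0 -35 0.008; -0.29 -0.407 0 -39 0.008; -0.315 -0.443 0 -43 0.008; -0.329 -0.463 0 -44.5 0.008"

```text
clock: 15.78
eef_pos: [535.0, 213.7, 177.1]
tool_rot: [-3.14, 0.002, 0.034]
force: [-0.5, 0.1, -1.8]
width: 15.9
```

Run:
```python
from h import *
shot('side','side4'); shot('wrist','wrist4')
plan([535.5,211.3,60],np.radians(1.6))
```

```text
clock 15.88 pos [535.6 213.7 177.2] rot [-3.14e+00  1.00e-03  3.39e-02] F [ 0.39  0.93 -1.4 ] w 15.7
shift [-0.      0.0025  0.1172] turn 0.34
```

View pics/side4.png

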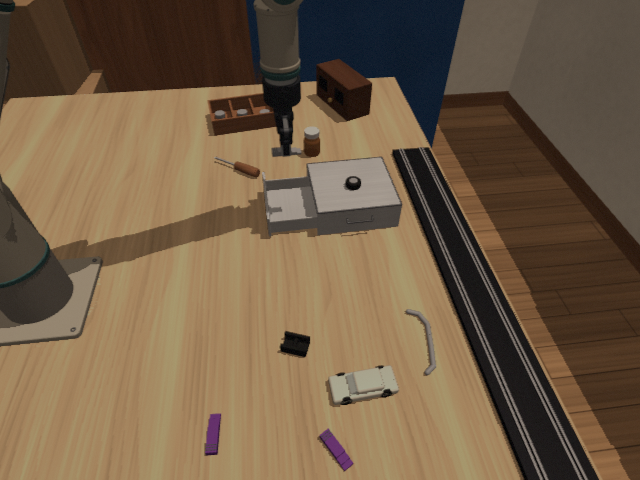

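View pics/wrist4.png

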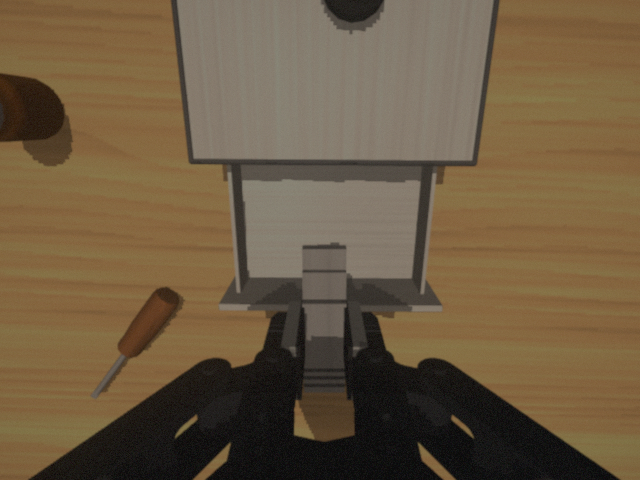

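drive_tool --deltas "0 0.0025 0.03 0 0.008; 0 0.0025 0.07 0 0.008; 0 0.0025 0.09 0 0.008; 0 0.0025 0.09 0 0.008"

```text
clock: 16.38
eef_pos: [535.2, 204.7, 86.3]
tool_rot: [3.139, 0.004, 0.026]
force: [-1.2, -0.1, -0.1]
width: 16.2
```

Run:
```python
from h import *
p=shot('wrist','wrist5'); shot('top','top5')
W=cloud(p);x,y,z=[W[...,i] for i in range(3)]
m=(z>66)&(z<76)&(x>570)&(y>150)&(y<270); print('carcass front x',np.nanpercentile(x[m],1), np.median(z[m]))
for a in (180,195,230,245):
    q=(y>a-4)&(y<a+4)&(x>450)&(x<590); 
    P=W[q]; 
    b=[(int(k),np.round(np.median(P[(P[:,0]>=k)&(P[:,0]<k+6),2]),0)) for k in range(450,600,6) if ((P[:,0]>=k)&(P[:,0]<k+6)).sum()>3]
    print(a,b)
q=(x>540)&(x<575)&(z<50)
P=W[q]; print([(int(k),np.round(np.median(P[(P[:,1]>=k)&(P[:,1]<k+6),2]),0)) for k in range(115,310,6) if ((P[:,1]>=k)&(P[:,1]<k+6)).sum()>3])
plan([535.5,211.3,16],np.radians(1.6))
```

```text
carcass front x 590.0070913157444 70.34447728019569
180 [(492, np.float64(10.0)), (498, np.float64(10.0)), (504, np.float64(10.0)), (510, np.float64(10.0)), (516, np.float64(10.0)), (522, np.float64(10.0)), (528, np.float64(138.0)), (534, np.float64(139.0)), (540, np.float64(135.0)), (546, np.float64(11.0)), (552, np.float64(10.0)), (558, np.float64(10.0)), (564, np.float64(10.0)), (570, np.float64(10.0)), (576, np.float64(10.0))]
195 [(474, np.float64(62.0)), (498, np.float64(94.0)), (504, np.float64(95.0)), (510, np.float64(95.0)), (516, np.float64(95.0)), (522, np.float64(121.0)), (528, np.float64(121.0)), (534, np.float64(121.0)), (540, np.float64(121.0)), (546, np.float64(162.0)), (552, np.float64(154.0)), (558, np.float64(11.0)), (564, np.float64(11.0)), (570, np.float64(10.0)), (576, np.float64(10.0)), (588, np.float64(70.0))]
230 [(492, np.float64(10.0)), (498, np.float64(10.0)), (504, np.float64(10.0)), (510, np.float64(10.0)), (516, np.float64(10.0)), (522, np.float64(11.0)), (528, np.float64(139.0)), (534, np.float64(136.0)), (540, np.float64(135.0)), (546, np.float64(11.0
[... 813 characters left out ...]
 (169, np.float64(10.0)), (175, np.float64(10.0)), (181, np.float64(10.0)), (187, np.float64(10.0)), (193, np.float64(10.0)), (199, np.float64(10.0)), (205, np.float64(10.0)), (211, np.float64(10.0)), (217, np.float64(10.0)), (223, np.float64(10.0)), (229, np.float64(10.0)), (235, np.float64(10.0)), (241, np.float64(10.0)), (247, np.float64(10.0)), (253, np.float64(10.0)), (259, np.float64(10.0)), (265, np.float64(10.0)), (271, np.float64(10.0)), (277, np.float64(10.0)), (283, np.float64(24.0)), (289, np.float64(42.0)), (307, np.float64(-2.0))]
clock 16.48 pos [537.1 206.1  88.3] rot [ 3.1409e+00 -3.0000e-04  2.6900e-02] F [ 0.65  1.09 -1.68] w 16.1
shift [-0.0015 -0.0053  0.0723] turn -0.06
```

View pics/wrist5.png

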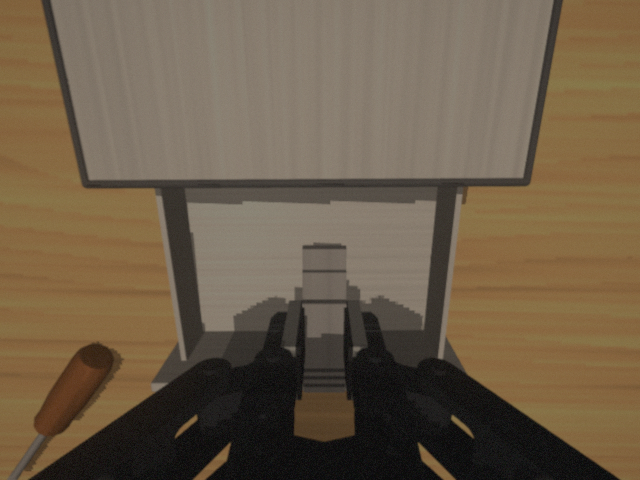

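drive_tool --deltas "-0.001 -0.005 0.02 0 0.008; -0.001 -0.005 0.04 0 0.008; -0.001 -0.005 0.058 0 0.008; -0.001 -0.005 0.065 0 0.008; -0.001 -0.005 0.068 0 0.008; -0.001 -0.005 0.07 0 0.008; -0.001 -0.005 0.07 0 0.008; -0.001 -0.005 0.07 0 0.008"

```text
clock: 17.48
eef_pos: [535.8, 212.5, 18.2]
tool_rot: [-3.141, -0.001, 0.029]
force: [0.1, 0.7, -1.1]
width: 16.4
```

Run:
```python
from h import *
for i in range(3): plan([535.5,211.3,14.2],np.radians(1.6)); shot('top')
```

```text
clock 17.48 pos [535.8 212.5  18.2] rot [-3.1414e+00 -6.0000e-04  2.8600e-02] F [ 0.09  0.72 -1.12] w 16.4
shift [-0.0004  0.0012  0.004 ] turn 0.04
clock 17.52 pos [535.8 212.5  18.2] rot [-3.1414e+00 -6.0000e-04  2.8600e-02] F [ 0.65  0.37 -0.43] w 16.0
shift [-0.0004  0.0011  0.004 ] turn 0.04
clock 17.57 pos [535.8 212.4  18.1] rot [-3.1414e+00 -5.0000e-04  2.8600e-02] F [-0.09  0.04 -0.77] w 16.1
shift [-0.0003  0.0011  0.0039] turn 0.04
```

drive_tool --deltas "0 0 0.001 0 0.008; 0 0 0.002 0 0.008; 0 0 0.003 0 0.008; 0 0 0.003 0 0.008; 0 0 0.003 0 0.008"

```text
clock: 18.25
eef_pos: [535.6, 212.4, 14.8]
tool_rot: [3.142, -0.0, 0.029]
force: [-0.7, 0.5, -0.9]
width: 16.3
```

drive_tool --deltas "0 0 0.0005 0 0.008; 0 0 0.001 0 0.008; 0 0 0.001 0 0.008"

```text
clock: 18.62
eef_pos: [535.6, 212.4, 14.1]
tool_rot: [-3.142, -0.0, 0.029]
force: [-1.8, -0.3, 3.0]
width: 16.2
```

drive_tool --deltas "0 0 0 0 0.018; 0 0 0 0 0.022; 0 0 0 0 0.028; 0 0 0 0 0.032; 0 0 0 0 0.032; 0 0 -0.005 0 0.034; 0 0 -0.02 0 0.034; 0 0 -0.05 0 0.034; 0 0 -0.09 0 0.034; 0 0 -0.12 0 0.034; 0 0 -0.12 0 0.034"

```text
clock: 20.0
eef_pos: [537.6, 213.1, 137.4]
tool_rot: [-3.139, -0.006, 0.029]
force: [-0.4, -0.1, -0.1]
width: 34.7
```

Run:
```python
from h import *
p=shot('wrist','wrist6')
for m in models.landmark_of(p,'gauge_mid')[:2]: print(m,px(p,*m['point']))
plan([440,209,120],np.radians(1.6))
```

```text
{'point': [327.9, 240.6], 'score': 0.79} [535.90839837 210.35080082  22.38298098]
clock 20.1 pos [535.5 212.4 134.4] rot [-3.1412e+00 -7.0000e-04  2.8800e-02] F [-0.38 -0.04 -0.05] w 33.9
shift [-0.0956  0.0007  0.0143] turn 0.05
```

View pics/wrist6.png

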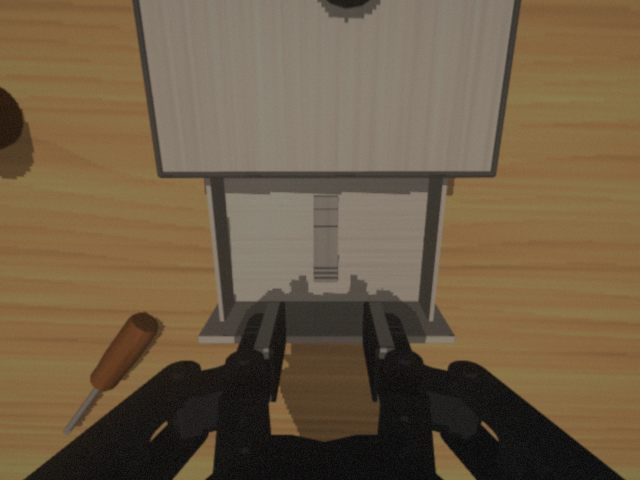

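drive_tool --deltas "-0.03 0 0 0 0.01; -0.075 0 0 0 0; -0.1 0.001 0 0 0; -0.1 0.001 0.03 0 0; -0.1 0.001 0.07 0 0; -0.1 0.001 0.1 0 0; -0.1 0.001 0.1 0 0; -0.1 0.001 0.1 0 0"

```text
clock: 21.1
eef_pos: [435.6, 208.4, 34.1]
tool_rot: [3.141, 0.0, 0.029]
force: [-0.2, -0.2, 0.1]
width: 0.1
```

drive_tool --deltas "0.012 0 0 0 0; 0.022 0 0 0 0; 0.027 0 0 0 0; 0.03 0 0 0 0; 0.033 0 0 0 0; 0.036 0 0 0 0; 0.04 0 0 0 0; 0.045 0 0 0 0; 0.05 0 0 0 0"

```text
clock: 22.22
eef_pos: [485.5, 209.9, 33.7]
tool_rot: [3.141, 0.001, 0.029]
force: [-4.3, 0.3, 1.5]
width: 0.2
```

drive_tool --deltas "0.005 0 0 0 0; 0.01 0 0 0 0; 0.015 0 0 0 0; 0.02 0 0 0 0; 0.025 0 0 0 0; 0.03 0 0 0 0; 0.035 0 0 0 0; 0.04 0 0 0 0; 0.045 0 0 0 0; 0.05 0 0 0 0; 0.055 0 0 0 0; 0.06 0 0 0 0"

```text
clock: 23.72
eef_pos: [545.1, 211.6, 33.7]
tool_rot: [3.141, 0.002, 0.029]
force: [-6.7, 0.4, 2.7]
width: 0.1
```

drive_tool --deltas "0.002 0 0 0 0; 0.004 0 0 0 0; 0.006 0 0 0 0; 0.007 0 0 0 0; 0.008 0 0 0 0"

```text
clock: 24.35
eef_pos: [553.4, 211.9, 33.7]
tool_rot: [3.142, 0.001, 0.029]
force: [-6.2, 0.7, 1.7]
width: 0.1
```

drive_tool --deltas "0.001 0 0 0 0; 0.002 0 0 0 0; 0.002 0 0 0 0"

```text
clock: 24.72
eef_pos: [555.2, 212.0, 33.7]
tool_rot: [3.141, 0.001, 0.029]
force: [-6.2, -0.1, 1.3]
width: 0.2
```

drive_tool --deltas "0.001 0 0 0 0; 0.002 0 0 0 0; 0.002 0 0 0 0"

```text
clock: 25.1
eef_pos: [557.1, 212.0, 33.7]
tool_rot: [3.141, 0.001, 0.029]
force: [-5.3, 0.2, 2.0]
width: -0.1
```

drive_tool --deltas "0.001 0 0 0 0; 0.001 0 0 0 0"

```text
clock: 25.35
eef_pos: [558.1, 212.1, 33.7]
tool_rot: [3.141, 0.001, 0.029]
force: [-6.2, 0.3, 2.3]
width: -0.0
```

drive_tool --deltas "0.001 0 0 0 0; 0.001 0 0 0 0"

```text
clock: 25.6
eef_pos: [558.8, 212.1, 33.7]
tool_rot: [3.141, 0.002, 0.029]
force: [-6.6, 1.2, 2.4]
width: 0.1
```

drive_tool --deltas "0.001 0 0 0 0; 0.001 0 0 0 0"

```text
clock: 25.85
eef_pos: [559.1, 212.1, 33.7]
tool_rot: [3.141, 0.003, 0.029]
force: [-7.9, -0.1, 3.8]
width: 0.1
```

drive_tool --deltas "0.001 0 0 0 0; 0.001 0 0 0 0"

```text
clock: 26.1
eef_pos: [559.3, 212.1, 33.7]
tool_rot: [3.141, 0.005, 0.029]
force: [-9.3, -0.2, 6.8]
width: -0.3
```

drive_tool --deltas "0.001 0 0 0 0; 0.001 0 0 0 0"

```text
clock: 26.35
eef_pos: [559.6, 212.1, 33.7]
tool_rot: [3.141, 0.006, 0.029]
force: [-11.4, -0.4, 7.5]
width: -0.0
```

drive_tool --deltas "0.001 0 0 0 0; 0.001 0 0 0 0"

```text
clock: 26.6
eef_pos: [559.8, 212.1, 33.7]
tool_rot: [3.141, 0.007, 0.029]
force: [-12.5, -0.3, 8.2]
width: 0.2
```

Stop reached (12.5 N). Back off slowly.

drive_tool --deltas "-0.005 0 0 0 0; -0.01 0 0 0 0; -0.015 0 0 0 0; -0.021 0 0 0 0; -0.03 0 0 0 0; -0.04 0 0 0 0; -0.06 0 0 0 0; -0.08 0 0 0 0; -0.11 0 0 0 0; -0.14 0 0 0 0; -0.14 0 0 0 0; -0.14 0 0 0 0"

```text
clock: 28.1
eef_pos: [424.6, 208.5, 34.1]
tool_rot: [-3.141, -0.002, 0.029]
force: [-0.0, 0.6, -0.5]
width: -0.2
```

Run:
```python
from h import *
plan([440,209,120],np.radians(1.6))
p=shot('side','side7'); W=cloud(p);x,y,z=[W[...,i] for i in range(3)]
m=(x>450)&(x<580)&(y>150)&(y<280)&(z>54)&(z<70); print(np.percentile(x[m],[0,5,50]),m.sum())
shot('top','top7')
```

```text
clock 28.1 pos [424.6 208.5  34.1] rot [-3.141e+00 -1.900e-03  2.870e-02] F [-0.04  0.56 -0.48] w -0.2
shift [ 0.0155 -0.0001 -0.0859] turn 0.04
[559.62740912 560.6342839  564.11582488] 97
```

View pics/side7.png

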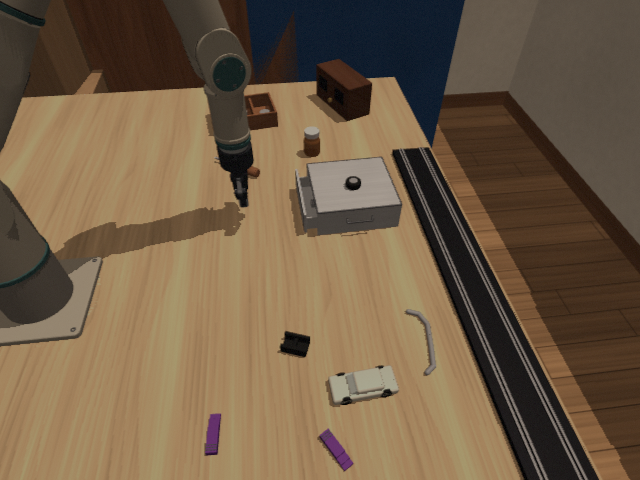

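drive_tool --deltas "0 0 -0.05 0 0; 0 0 -0.1 0 0; 0 0 -0.1 0 0; 0 0 -0.1 0 0; 0 0 -0.1 0 0; 0 0 -0.1 0 0"

```text
clock: 28.95
eef_pos: [423.2, 207.8, 132.8]
tool_rot: [3.141, 0.002, 0.029]
force: [0.0, 0.3, 0.4]
width: -0.0
```

Run:
```python
from h import *
p=shot('side'); W=cloud(p);x,y,z=[W[...,i] for i in range(3)]
m=(x>450)&(x<580)&(y>150)&(y<280)&(z>54)&(z<70); print(np.percentile(x[m],[0,5,50]),m.sum())
print(ctrl.finish_job())
```

```text
[559.74271063 560.54015346 564.09108944] 97
the job is handed in; nothing more can be done
None
```

The drawer is latched shut with the steel gauge inside, and I handed the job in at about 29 s.

- **Opening:** I pushed the drawer front in until it met the stop, reading about 11 N along the push. It then sprang out fully, with the front at about x = 476 mm.
- **Gauge:** I lowered it until it touched the drawer floor, where the vertical reading rose to about 3 N, and then released it. The wrist picture afterwards showed it lying flat near the middle of the floor.
- **Latching:** I pushed the drawer in to the stop again, reading about 12.5 N along the push, then backed off. The front stayed at x ≈ 560.5 mm, where it was before I started. A second check about 1 s later, with the arm clear, showed the same.
- **Other things:** In the last side picture they look to be where they started. The arm partly hid the screwdriver, and I compared the pictures only by eye.

While pushing, the force sensor also showed up to about 8.6 N upward. The total was still only about 15 N, under the 20 N limit. The grip closed to about 16 mm on the gauge instead of its listed 18 mm, but it held level and did not slip.

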